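# Unscrew the canister cap and lay it on the clay plate

### The arm

A 6-joint arm with a two-finger parallel gripper is mounted at the origin on the work surface. World frame = base frame: x ahead of the robot, y to its left, z up, the work surface at z = 0. Lengths are in m, angles in rad, forces in N, time in s.
With the tool pointing down it reaches from about 0.3 to 0.95 m from the base axis. Payload 3.1 kg.
Tool frame: the origin (TCP) lies midway between the tips of the shut fingers; the grasp point (between the pads) lies behind it (bot.grip_point_offset is the z of the grasp point in the tool frame, in m); z points along the fingers, y is the line along which they close (so a half turn about z gives the same grasp; the last joint's range is limited). The gripper opens to 85 mm and grips with 20 to 120 N. Pads are 22 mm wide; open, the fingers measure 114 mm over their backs; the gripper's body (76 mm by 85 mm) begins 54 mm behind the grasp point. The pads swing forward as they close: fully open they stand 13 mm farther back than shut.
Start: joints at [-1.172, 0.308, 1.634, -0, 1.2, -0.07], TCP at [0.282, -0.558, 0.231] pointing down, gripper open.
Joint ranges: [-3.06, 3.06], [-0.79, 1.96], [0.05, 2.63], [-1.19, 4.34], [0.05, 2.64], [-2.94, 2.94]. Speed limits (rad/s): [2.79, 2.79, 3.14, 3.14, 3.14, 3.14].

### API

Orientations are given as a rotation vector (axis times angle).
In Python, from bench import bot, capture, camera_info, sign_off gives the robot as it stands.
- The arm moves only by the shell command python3 -m jog 'ROWS' [FORCE]. ROWS is JSON, a list of rows, each a list of 7 numbers: the shift along the tool's x, y, z in cm, then the turn, a rotation vector about the tool's x, y, z in rad, then the gripper command: -1 is shut, 1 is fully open, values between are in proportion. A call has 1 to 20 rows; each row shifts and turns the commanded pose from where the row before left it, along the tool's axes as they then stand; what a row does not reach is not made up. A row lasts 1/12 s, in which the tool goes at most 41.7 mm and 7.16 degrees, less where a joint would pass 70% of its speed; a pose out of reach is approached as far as the arm can. A call with a gripper value outside its range is refused whole. The fingers move at their own pace and stop on an object; FORCE is the grip in N (left out, the last holds). Time passes only in rows, so rows that do not move let the fingers close. It gives the time, the measured TCP pose, the force, the opening and the grip force at its end, in the units of the state.
- bot.get_state(): the state, without advancing time (a new reading comes with each control period).
- capture(name): name is "scene" or "top" or "wrist"; returns (picture, depth): 400x640x3 uint8, red, green, blue; 400x640 float32, m along the optical axis (not along the pixel's ray), 0 where there is no reading.
- camera_info(name): a dict with "camera_matrix" (3x3 intrinsics, pixels), "eye" and "rotation" of the camera in the world. Camera axes: x right, y up, looking along -z (the intrinsics and any distortion apply to the point x, -y, -z); pixel columns grow to the right and rows downward; lengths in m; the calibration is good to about 2 mm. The wrist camera is an equidistant fisheye: a pixel r from the principal point sees the ray r / f radians off the axis. A picture is of the moment at which its call begins: read the wrist's pose just before it. camera_info takes no time and is no camera call; for the wrist camera it gives the pose at the moment of the call.
- sign_off(): hands the job in; it is judged then, once.
The state is a dict: "t": time; "qpos": joint angles; "joint_vel": joint speeds; "joint_torque": joint torques, N m; "ee_pos": TCP position; "orientation": TCP orientation; "contact_force": force on the tool from outside, world axes, zero at the start; "wrist_torque": the same for the moment, N m; "width": finger opening in m; "grasp_force": force on a finger pad.
Only numpy, scipy, OpenCV 4.12 (cv2) and the standard library are available. Lean on these libraries where they do the work, as an engineer would, in place of code of your own. Each camera call takes 0.05 s, during which the arm holds its last target. There are 200 camera calls.

### The job

Open the steel canister for refilling: unscrew its cap by its thread, gently, without prying or forcing it against the neck. Keep hold of the cap as it comes free so that it does not fall, set it down right way up in the middle of the clay plate, let go and leave the other things on the counter as they are.

Things in the scene. Friction and masses are not known exactly. Their poses are not given: they have to be found in the camera images.
- canister: Steel canister, 86 mm across, in a round wooden foot (110 mm across, 28 mm high) fixed to the counter. Origin at the centre of the foot's underside, on the counter; z up. Its flat shoulder is 85 mm above the origin; from it a threaded neck on the same axis (42 mm core, 50 mm over the thread) rises to 119 mm.
- cap: Screw cap of dark steel, round, with 20 narrow flats, closed flat top: 60 mm across, 38 mm high, about 0.12 kg. Origin at the centre of its open underside, z up. Closed, the origin is 86 to 88 mm above the counter, so the skirt ends about 2 mm above the shoulder. Three lugs inside the skirt ride in the thread; the last leaves it after about 1.25 turns, then the cap is free.
- neck_top (a point): Centre of the neck's flat top, 119 mm above the counter. Coarse right-hand thread with 1 to 2 mm of axial and 0.9 mm of radial play; the cap unscrews counter-clockwise seen from above, rises as it turns, and stays by friction when let go. How far it rises a turn is not known beforehand: the hand has to follow it by feel.
- cap_top (a point): Centre of the cap's flat top, 38 mm above its underside. A springy seal in the neck (4 mm, up to 5.6 N) pushes the closed cap up. The freed cap still surrounds the neck and must be lifted about 25 mm more to clear it. Turned or lifted out of step with the thread, gripped off its axis or snatched by fast-closing fingers, the cap presses hard on the neck: that force must stay under 25 N.
- plate: Round shallow clay plate, 170 mm across, 18 mm high, 0.6 kg, loose on the counter. Origin at the centre of its underside, z up.
- plate_in (a point): Centre of the plate's flat inner floor, where the cap's underside comes to rest.
- bean_tin: Bystander: steel tin, 100 mm across and 87 mm high, wider than the canister, with a lift-off lid and round wooden knob, 114 mm high in all, loose. Origin under its centre.
- bowl: Bystander: clay bowl, 100 mm across, 40 mm high. Origin under its centre.
- eared_bowl: Bystander: clay bowl with two ears, 146 mm over the ears, 45 mm high. Origin under its centre.
- shaker: Bystander: glass salt shaker, 40 mm across, 68 mm high. Origin under its centre.
- pepper_mill: Bystander: dark wooden pepper mill, 48 mm across, 112 mm high. Origin under its centre.
- spoon: Bystander: wooden spoon lying on the counter. Origin under its middle.
- clay_cup: Bystander: clay cup, 72 mm across, 70 mm high. Origin under its centre.
- sauce: Bystander: amber glass bottle, 52 mm across, 150 mm high. Origin under its centre.
Not all that is in view belongs to the job. What is shaped like the canister but pink is not meant. Leave any turquoise look-alike of the plate alone.

How it is judged:
On the way:
1. the cap, turned off its thread, is held in the fingers clear above the neck (z of cap in the frame of neck_top above 0.003 m and contact force between the fingers and cap above 1 N and contact force between cap and canister below 0.1 N), for 0.2 s.
At the end, for the whole second after the job is handed in: The cap stands right way up (within 0.12 rad) and at rest on the plate's inner floor (underside within 6 mm of it), within 25 mm of the plate's centre, released; the plate lies level (horizontal distance between cap and plate_in below 0.025 m and z of cap in the frame of plate_in between -0.004 and 0.006 m and angle between each of cap, plate's own z axis and vertical below 0.12 rad and linear speed of cap below 0.02 m/s and contact force between the fingers and cap below 0.1 N); the robot touches nothing.
It fails at once if the cap is forced against the canister with more than 25 N (contact force between cap and canister above 25 N).
It fails at once if the cap falls (moves faster than 0.4 m/s while not held) (linear speed of cap above 0.4 m/s and contact force between the fingers and cap below 0.1 N).
It fails at once if another thing on the counter is moved by more than 30 mm (distance of any of bowl, eared_bowl, shaker, pepper_mill, spoon, clay_cup, sauce, bean_tin from where it was at the start of the episode above 0.03 m).
It also fails if it takes over 72 s, if anything falls off the work surface, if the arm or the gripper's body presses on something with over 40 N, if the wrist force passes 120 N, or if a joint passes its speed limit or range.

## Working session

There is one attempt and no reset: what is moved stays moved. The work goes in short steps, Python scripts to look and compute and a shell command to move; the robot and the scene stay as the last step left them, time stands still between calls to the robot, and variables do not carry over. Pictures are saved under pics/ and viewed, at most 10 in all, crops included, and the job is handed in when it is done.

```bash
ls; mkdir -p pics; cat > h.py <<'E'
import numpy as np, cv2
from bench import bot, capture, camera_info
def grab(n,f):
    ci=camera_info(n); im,d=capture(n); cv2.imwrite(f'pics/{f}.png',im[:,:,::-1]); np.savez(f'pics/{f}.npz',im=im,d=d,K=ci['camera_matrix'],eye=ci['eye'],R=ci['rotation']); return im,d,ci
E
python3 - <<'E'
from h import *
s=bot.get_state(); print({k:np.round(v,3) for k,v in s.items()}, bot.grip_point_offset)
for n in('top','scene'):
    _,_,ci=grab(n,n+'0'); print(n,ci)
E
```

```text
pics
{'t': np.float64(0.0), 'qpos': array([-1.172,  0.309,  1.635,  0.   ,  1.2  , -0.07 ]), 'joint_vel': array([ 0.   ,  0.002,  0.   , -0.001, -0.001,  0.   ]), 'joint_torque': array([-0.0000e+00, -4.1525e+01, -2.7667e+01, -0.0000e+00,  1.0000e-02,
        0.0000e+00]), 'ee_pos': array([ 0.282, -0.557,  0.23 ]), 'orientation': array([-3.053e+00, -7.290e-01,  1.000e-03]), 'contact_force': array([0.048, 0.154, 0.562]), 'wrist_torque': array([ 0.024,  0.061, -0.026]), 'grasp_force': np.float64(0.0), 'width': np.float64(0.085)} -0.0187
top {'camera_matrix': array([[398.39488553,   0.        , 321.51053688],
       [  0.        , 398.39488553, 199.22652368],
       [  0.        ,   0.        ,   1.        ]]), 'eye': array([ 0.33289179, -0.0025649 ,  1.12140704]), 'rotation': array([ 0.10897387, -0.11006336, -1.570515  ])}
scene {'camera_matrix': array([[494.92539592,   0.        , 323.3183828 ],
       [  0.        , 494.92539592, 200.23839596],
       [  0.        ,   0.        ,   1.        ]]), 'eye': array([ 1.08784619, -0.73590773,  0.88232604]), 'rotation': array([0.84455306, 0.30034077, 0.65243149])}
```

View pics/top0.png

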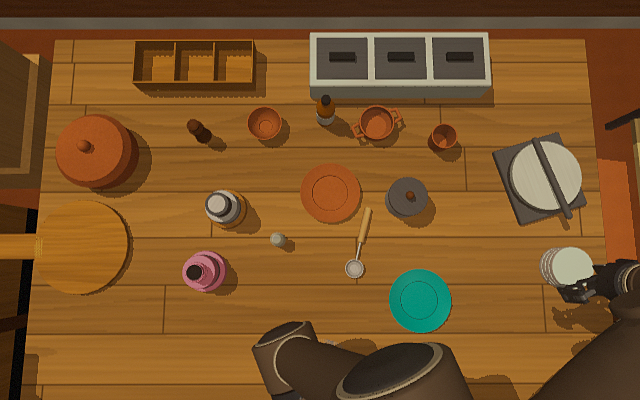

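View pics/scene0.png

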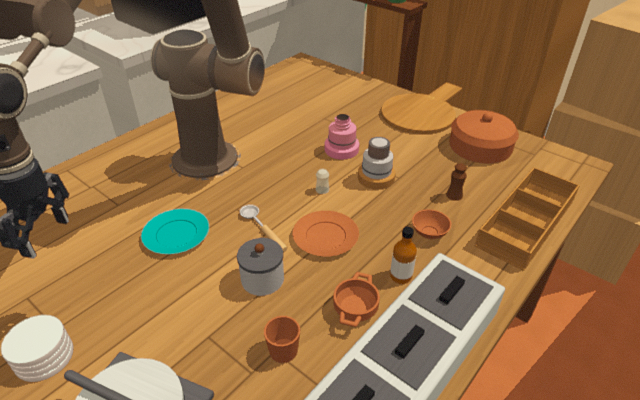

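The top view shows the steel canister at about (224,208) with its cap at (218,204), the terracotta plate at (331,193), and the pink canister and turquoise plate, which are decoys. The scene view agrees: cap at (378,148), plate at (325,234). Next I'll measure the cap and plate.

```bash
cat >> h.py <<'E'
from scipy.spatial.transform import Rotation as Ro
def cloud(f):
    z=np.load(f'pics/{f}.npz'); d=z['d'];K=z['K'];v,u=np.mgrid[:d.shape[0],:d.shape[1]]
    c=np.stack([(u-K[0,2])/K[0,0]*d,-(v-K[1,2])/K[1,1]*d,-d],-1)
    return c@Ro.from_rotvec(z['R']).as_matrix().T+z['eye'], z['im'], d
def circ(p):
    A=np.c_[2*p[:,:2],np.ones(len(p))]; s=np.linalg.lstsq(A,(p[:,:2]**2).sum(1),rcond=None)[0]; return s[:2],np.sqrt(s[2]+s[:2]@s[:2])
E
python3 - <<'E'
from h import *
for f,(cu,cv),(pu,pv) in(('top0',(222,207),(331,193)),('scene0',(378,155),(325,234))):
    P,im,d=cloud(f)
    v,u=np.mgrid[:400,:640]
    m=(abs(u-cu)<40)&(abs(v-cv)<40)&(d>0)
    for lo,hi,n in((.115,.135,'cap'),(.02,.035,'foot')):
        q=P[m&(P[...,2]>lo)&(P[...,2]<hi)]
        if n=='cap': q=q[np.hypot(*(q[:,:2]-np.median(q[:,:2],0)).T)<.045]
        if len(q): print(f,n,len(q),np.median(q,0),(q.min(0)+q.max(0))/2,np.ptp(q,0))
    hsv=cv2.cvtColor(im,cv2.COLOR_RGB2HSV)
    mm=((hsv[...,0]<13)&(hsv[...,1]>130)&(abs(u-pu)<48)&(abs(v-pv)<40)&(hsv[...,2]>60)).astype(np.uint8)
    n,l,st,c=cv2.connectedComponentsWithStats(mm); k=l[pv,pu]; q=P[(l==k)&(d>0)]
    q=q[np.hypot(*(q[:,:2]-np.median(q[:,:2],0)).T)<.1]
    print('plate',st[k],np.median(q,0),(q.min(0)+q.max(0))/2,np.ptp(q,0), 'floor z',np.median(P[pv-5:pv+6,pu-5:pu+6,2]))
E
```

```text
top0 cap 460 [0.46098952 0.26015982 0.12719956] [0.46161605 0.26093413 0.12500833] [0.06028605 0.06004431 0.01880261]
top0 foot 326 [0.43775289 0.23147167 0.02805546] [0.46170886 0.25805872 0.02704816] [0.10921008 0.10291888 0.01407813]
plate [ 300  163   60   59 2538] [ 0.51022937 -0.02497553  0.01065551] [ 0.50898128 -0.02679564  0.01184162] [0.16542105 0.16721217 0.02522006] floor z 0.005343048396667882
scene0 cap 276 [0.46792128 0.25368314 0.12722134] [0.46537551 0.25971699 0.12399168] [0.06197074 0.06239814 0.01786015]
scene0 foot 580 [0.41832316 0.27541271 0.02697864] [0.40581901 0.41108655 0.02749818] [0.22449021 0.41322633 0.01498304]
plate [ 292  211   67   46 2353] [ 0.50470147 -0.02138607  0.01119816] [ 0.50744241 -0.02605191  0.01144089] [0.16656233 0.16803284 0.02662503] floor z 0.006125506144441628
```

```bash
cat >> h.py <<'E'
def delta(t):
    s=bot.get_state(); R=Ro.from_rotvec(s['orientation']).as_matrix()
    print('R',R.round(3).tolist(),'q',s['qpos'].round(3),'p',s['ee_pos'].round(4),'F',s['contact_force'].round(1))
    print('tool cm',(R.T@(np.array(t)-s['ee_pos'])*100).round(2))
E
python3 -c "
from h import *
delta([.462,.26,.23])"
```

```text
R [[0.892, 0.452, -0.001], [0.452, -0.892, 0.002], [0.0, -0.002, -1.0]] q [-1.172  0.309  1.635 -0.     1.2   -0.07 ] p [ 0.282  -0.5569  0.2301] F [-0.3  0.8  0.1]
tool cm [ 52.96 -64.75   0.16]
```

```bash
python3 -m jog '[[1.95,-2.4,0,0,0,0,1],[1.95,-2.4,0,0,0,0,1],[1.95,-2.4,0,0,0,0,1],[1.95,-2.4,0,0,0,0,1],[1.95,-2.4,0,0,0,0,1],[1.95,-2.4,0,0,0,0,1],[1.95,-2.4,0,0,0,0,1],[1.95,-2.4,0,0,0,0,1],[1.95,-2.4,0,0,0,0,1],[1.95,-2.4,0,0,0,0,1],[1.95,-2.4,0,0,0,0,1],[1.95,-2.4,0,0,0,0,1],[1.95,-2.4,0,0,0,0,1],[1.95,-2.4,0,0,0,0,1],[1.95,-2.4,0,0,0,0,1],[1.95,-2.4,0,0,0,0,1],[1.95,-2.4,0,0,0,0,1],[1.95,-2.4,0,0,0,0,1],[1.95,-2.4,0,0,0,0,1],[1.95,-2.4,0,0,0,0,1]]' 20
python3 -c "
from h import *
delta([.462,.26,.23])"
```

```text
t: 1.77
ee_pos: [0.4131, 0.0484, 0.231]
orientation: [3.056, 0.73, -0.0]
contact_force: [0.8, -0.8, -0.3]
width: 0.0856
grasp_force: 0.0
R [[0.892, 0.452, -0.0], [0.452, -0.892, -0.0], [-0.0, -0.0, -1.0]] q [ 0.012 -0.112  2.096 -0.     1.158  1.114] p [0.4131 0.0484 0.231 ] F [ 0.8 -0.8 -0.3]
tool cm [ 13.93 -16.66   0.1 ]
```

```bash
python3 -m jog '[[1.74,-2.08,0,0,0,0,1],[1.74,-2.08,0,0,0,0,1],[1.74,-2.08,0,0,0,0,1],[1.74,-2.08,0,0,0,0,1],[1.74,-2.08,0,0,0,0,1],[1.74,-2.08,0,0,0,0,1],[1.74,-2.08,0,0,0,0,1],[1.74,-2.08,0,0,0,0,1],[0,0,0,0,0,0.11,1],[0,0,0,0,0,0.11,1],[0,0,0,0,0,0.11,1],[0,0,0,0,0,0.11,1],[0,0,0,0,0,0.11,1],[0,0,0,0,0,0.11,1],[0,0,0,0,0,0.11,1],[0,0,0,0,0,0.11,1],[0,0,0,0,0,0.11,1],[0,0,0,0,0,0.11,1]]'
python3 -c "
from h import *
delta([.462,.26,.23])
_,_,ci=grab('wrist','w1'); print(ci)"
```

```text
t: 3.27
ee_pos: [0.462, 0.258, 0.2307]
orientation: [2.983, -0.983, -0.001]
contact_force: [0.4, -0.1, 0.4]
width: 0.0855
grasp_force: 0.0
R [[0.804, -0.594, -0.001], [-0.594, -0.804, -0.0], [-0.001, 0.001, -1.0]] q [0.427 0.125 1.858 0.    1.16  2.634] p [0.462  0.258  0.2307] F [ 0.4 -0.1  0.4]
tool cm [-0.12 -0.16  0.07]
{'camera_matrix': array([[309.70691629,   0.        , 319.87270431],
       [  0.        , 309.70691629, 194.36930253],
       [  0.        ,   0.        ,   1.        ]]), 'eye': array([0.52330318, 0.21330168, 0.37209815]), 'rotation': array([-0.16809349,  0.3334189 , -2.18743438])}
```

View pics/w1.png

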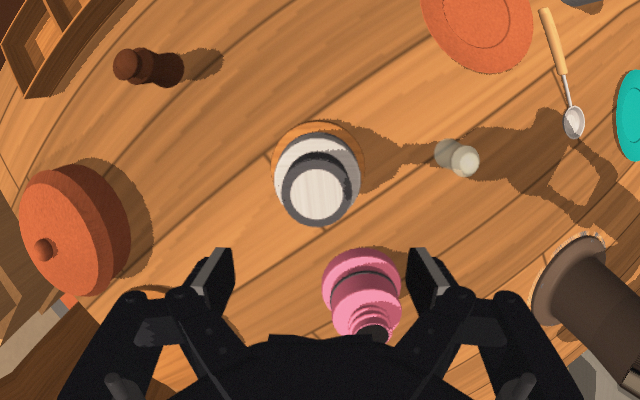

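The wrist picture shows the cap top at (317,193) with its dark skirt around it, and the canister below. I'll fit the cap here by depth.

```bash
cat >> h.py <<'E'
def fcloud(f):
    z=np.load(f'pics/{f}.npz'); d=z['d'];K=z['K'];v,u=np.mgrid[:d.shape[0],:d.shape[1]]
    x=(u-K[0,2])/K[0,0]; y=(v-K[1,2])/K[1,1]; r=np.hypot(x,y)+1e-9; t=np.tan(np.minimum(r,1.5))/r*d
    return np.stack([x*t,-y*t,-d],-1)@Ro.from_rotvec(z['R']).as_matrix().T+z['eye'], z['im'], d
E
python3 - <<'E'
from h import *
P,im,d=fcloud('w1')
m=np.zeros(d.shape,bool); m[120:240,265:370]=1
Z=P[...,2]
for lo,hi in((.119,.135),(.02,.034)):
    mk=(m&(Z>lo)&(Z<hi)).astype(np.uint8)
    c=max(cv2.findContours(mk,cv2.RETR_EXTERNAL,cv2.CHAIN_APPROX_NONE)[0],key=cv2.contourArea)[:,0]
    q=P[c[:,1],c[:,0]]; print(lo,len(q),circ(q),(q.min(0)+q.max(0))/2,np.ptp(q,0), np.median(Z[mk>0]), np.median(P[mk>0],0))
E
```

```text
0.119 219 (array([0.4636609 , 0.26125716]), np.float64(0.02942463358524678)) [0.4637027  0.26119772 0.12307129] [0.06032335 0.05994108 0.00791683] 0.1255579042297491 [0.46485989 0.26035992 0.1255579 ]
0.02 317 (array([0.46269716, 0.26179449]), np.float64(0.05085428936956183)) [0.46879567 0.25939804 0.02507813] [0.09890506 0.10603601 0.00821694] 0.02662061950760286 [0.49716554 0.23132487 0.02662062]
```

```bash
python3 -m jog '[[-0.1,-0.3,1.5,0,0,0,1],[0,0,2,0,0,0,1],[0,0,2,0,0,0,1],[0,0,2,0,0,0,1],[0,0,2,0,0,0,1],[0,0,2,0,0,0,0.9],[0,0,1.5,0,0,0,0.8],[0,0,1.2,0,0,0,0.7],[0,0,0,0,0,0,0.6],[0,0,0,0,0,0,0.6]]'
python3 -c "
from h import *
delta([.4632,.261,.088])
P,im,d=(grab('wrist','w2'),fcloud('w2'))[1]
cv2.imwrite('pics/w2c.png',cv2.resize(im[100:400,150:490][:,:,::-1],None,fx=2,fy=2)) "
```

```text
t: 4.15
ee_pos: [0.4628, 0.2609, 0.0887]
orientation: [2.986, -0.973, -0.002]
contact_force: [0.1, -0.1, 0.9]
width: 0.0682
grasp_force: 0.0
R [[0.808, -0.589, -0.002], [-0.589, -0.808, -0.001], [-0.001, 0.002, -1.0]] q [0.431 0.317 1.952 0.    0.875 2.632] p [0.4628 0.2609 0.0887] F [ 0.1 -0.1  0.9]
tool cm [ 0.03 -0.03  0.07]
```

View pics/w2c.png

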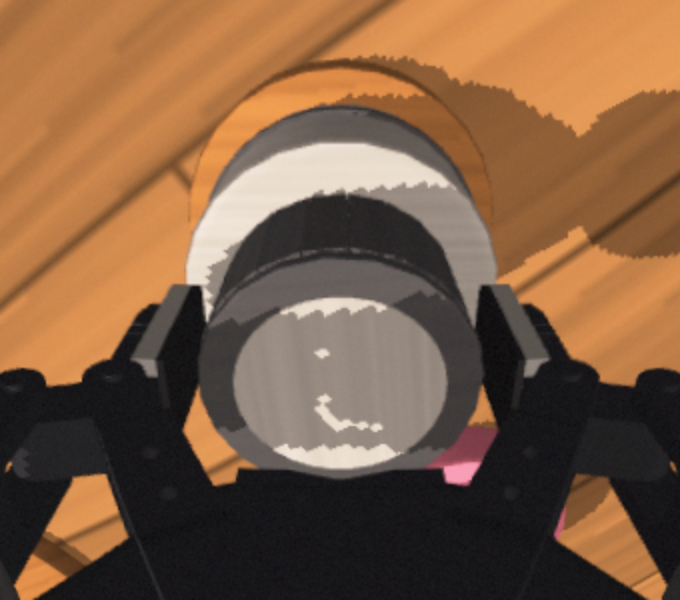

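The pads straddle the cap evenly: cap edges at crop x 198 and 482, pads at about 203 and 479. I'll check the centring in numbers, then close slowly.

```bash
python3 - <<'E'
from h import *
P,im,d=fcloud('w2'); Z=P[...,2]
m=np.zeros(d.shape,bool); m[190:345,240:400]=1
mk=(m&(Z>.119)&(Z<.13)&(np.hypot(P[...,0]-.4632,P[...,1]-.261)<.034)).astype(np.uint8)
c=max(cv2.findContours(mk,cv2.RETR_EXTERNAL,cv2.CHAIN_APPROX_NONE)[0],key=cv2.contourArea)[:,0]
q=P[c[:,1],c[:,0]]; k=circ(q); print(k,(q.min(0)+q.max(0))/2,np.ptp(q,0))
q=q[c[:,1]<325]; print(len(q),circ(q)); delta([*circ(q)[0],.088])
E
python3 -m jog '[[0,0,0,0,0,0,0.54],[0,0,0,0,0,0,0.5],[0,0,0,0,0,0,0.48],[0,0,0,0,0,0,0.46],[0,0,0,0,0,0,0.45],[0,0,0,0,0,0,0.44],[0,0,0,0,0,0,0.43]]'
```

```text
(array([0.46479034, 0.26028129]), np.float64(0.028841379467047096)) [0.46357891 0.26125385 0.122732  ] [0.06050538 0.06033577 0.00744355]
314 (array([0.46397452, 0.2608999 ]), np.float64(0.029480263369356614))
R [[0.808, -0.59, 0.0], [-0.59, -0.808, 0.0], [0.0, -0.0, -1.0]] q [ 0.431  0.316  1.951 -0.     0.875  2.633] p [0.4637 0.2614 0.0896] F [-0.2  0.2  0.5]
tool cm [0.05 0.02 0.16]
t: 4.78
ee_pos: [0.4633, 0.2611, 0.0894]
orientation: [2.986, -0.975, 0.0]
contact_force: [-0.9, -0.1, 0.8]
width: 0.061
grasp_force: 0.1
```

```bash
python3 -m jog '[[0,0,0,0,0,0,0.425],[0,0,0,0,0,0,0.42],[0,0,0,0,0,0,0.415],[0,0,0,0,0,0,0.41]]' 20; python3 -m jog '[[0,0,0,0,0,0,0.405],[0,0,0,0,0,0,0.40],[0,0,0,0,0,0,0.395],[0,0,0,0,0,0,0.39]]'
```

```text
t: 5.12
ee_pos: [0.4631, 0.261, 0.0892]
orientation: [2.986, -0.975, -0.001]
contact_force: [-0.8, -1.2, 1.1]
width: 0.0604
grasp_force: 4.4
t: 5.45
ee_pos: [0.4632, 0.2611, 0.0892]
orientation: [2.986, -0.975, -0.0]
contact_force: [-0.8, -1.2, 1.8]
width: 0.0599
grasp_force: 21.3
```

```bash
python3 -m jog '[[0,0,0,0,0,0,0.37],[0,0,0,0,0,0,0.35],[0,0,-0.004,0,0,-0.03,0.33],[0,0,-0.004,0,0,-0.05,0.3],[0,0,-0.004,0,0,-0.05,0.3],[0,0,-0.004,0,0,-0.05,0.3],[0,0,-0.004,0,0,-0.05,0.3],[0,0,-0.004,0,0,-0.05,0.3]]' 30; python3 -c "
from h import *
s=bot.get_state();print(s['wrist_torque'],s['qpos'][5])"
```

```text
t: 6.12
ee_pos: [0.4633, 0.2617, 0.0895]
orientation: [-3.093, 0.545, 0.0]
contact_force: [-1.3, 0.6, 0.1]
width: 0.0595
grasp_force: 32.1
[-0.04250952  0.19587206 -0.00867355] 2.3509852068478625
```

```bash
python3 -m jog '[[0,0,-0.005,0,0,-0.06,0.3],[0,0,-0.005,0,0,-0.06,0.3],[0,0,-0.005,0,0,-0.06,0.3],[0,0,-0.005,0,0,-0.06,0.3],[0,0,-0.005,0,0,-0.06,0.3],[0,0,-0.005,0,0,-0.06,0.3],[0,0,-0.005,0,0,-0.06,0.3],[0,0,-0.005,0,0,-0.06,0.3]]'; python3 -c "
from h import *
s=bot.get_state();print(s['wrist_torque'],s['qpos'][5])"
```

```text
t: 6.78
ee_pos: [0.4634, 0.2617, 0.0899]
orientation: [-3.134, -0.206, -0.001]
contact_force: [-0.2, -0.2, 0.7]
width: 0.0593
grasp_force: 32.2
[ 0.00419315  0.13204238 -0.01345705] 1.8704858211624342
```

```bash
python3 -m jog '[[0,0,-0.006,0,0,-0.07,0.3],[0,0,-0.006,0,0,-0.07,0.3],[0,0,-0.006,0,0,-0.07,0.3],[0,0,-0.006,0,0,-0.07,0.3],[0,0,-0.006,0,0,-0.07,0.3],[0,0,-0.006,0,0,-0.07,0.3],[0,0,-0.006,0,0,-0.07,0.3],[0,0,-0.006,0,0,-0.07,0.3]]'; python3 -c "
from h import *
s=bot.get_state();print(s['wrist_torque'],s['qpos'][5])"
```

```text
t: 7.45
ee_pos: [0.4634, 0.2615, 0.0903]
orientation: [-2.955, -1.065, -0.001]
contact_force: [-0.7, 0.0, -0.4]
width: 0.0598
grasp_force: 32.3
[-0.05695634  0.08265805 -0.00951664] 1.3099897399729543
```

```bash
python3 -m jog '[[0,0,-0.006,0,0,-0.07,0.3],[0,0,-0.006,0,0,-0.07,0.3],[0,0,-0.006,0,0,-0.07,0.3],[0,0,-0.006,0,0,-0.07,0.3],[0,0,-0.006,0,0,-0.07,0.3],[0,0,-0.006,0,0,-0.07,0.3],[0,0,-0.006,0,0,-0.07,0.3],[0,0,-0.006,0,0,-0.07,0.3]]'; python3 -c "
from h import *
s=bot.get_state();print(s['wrist_torque'],s['qpos'][5])"
```

```text
t: 8.12
ee_pos: [0.4635, 0.2615, 0.0907]
orientation: [-2.546, -1.841, -0.001]
contact_force: [-0.0, -0.6, -0.9]
width: 0.0597
grasp_force: 32.4
[ 0.01679843  0.09829869 -0.02565819] 0.7499481593004321
```

```bash
python3 -m jog '[[0,0,-0.006,0,0,-0.07,0.3],[0,0,-0.006,0,0,-0.07,0.3],[0,0,-0.006,0,0,-0.07,0.3],[0,0,-0.006,0,0,-0.07,0.3],[0,0,-0.006,0,0,-0.07,0.3],[0,0,-0.006,0,0,-0.07,0.3],[0,0,-0.006,0,0,-0.07,0.3],[0,0,-0.006,0,0,-0.07,0.3]]'; python3 -c "
from h import *
s=bot.get_state();print(s['wrist_torque'],s['qpos'][5])"
```

```text
t: 8.78
ee_pos: [0.4635, 0.2615, 0.0911]
orientation: [-1.938, -2.472, -0.001]
contact_force: [-0.0, -0.5, -1.5]
width: 0.0592
grasp_force: 32.5
[-0.00951162  0.07197423 -0.00120342] 0.18995598963539795
```

```bash
python3 -m jog '[[0,0,-0.004,0,0,-0.07,0.3],[0,0,-0.004,0,0,-0.07,0.3],[0,0,-0.004,0,0,-0.07,0.3],[0,0,-0.004,0,0,-0.07,0.3],[0,0,-0.004,0,0,-0.07,0.3],[0,0,-0.004,0,0,-0.07,0.3],[0,0,-0.004,0,0,-0.07,0.3],[0,0,-0.004,0,0,-0.07,0.3]]'; python3 -c "
from h import *
s=bot.get_state();print(s['wrist_torque'],s['qpos'][5])"
```

```text
t: 9.45
ee_pos: [0.4633, 0.2614, 0.0918]
orientation: [-1.179, -2.911, -0.0]
contact_force: [-2.0, -0.6, 2.7]
width: 0.0594
grasp_force: 32.8
[-0.19544672  0.22144211 -0.08005338] -0.36983838119210216
```

```bash
python3 -m jog '[[0,0,-0.015,0,0,-0.06,0.3],[0,0,-0.01,0,0,-0.06,0.3],[0,0,-0.007,0,0,-0.06,0.3],[0,0,-0.007,0,0,-0.06,0.3],[0,0,-0.007,0,0,-0.06,0.3],[0,0,-0.007,0,0,-0.06,0.3]]'; python3 -c "
from h import *
s=bot.get_state();print(s['wrist_torque'],s['qpos'][5])"
```

```text
t: 9.95
ee_pos: [0.4633, 0.2616, 0.0925]
orientation: [-0.64, -3.075, -0.001]
contact_force: [-1.5, -0.1, 2.0]
width: 0.0593
grasp_force: 32.8
[-0.18923475  0.31417899 -0.05010619] -0.729286564466793
```

```bash
python3 -m jog '[[0,0,-0.015,0,0,-0.06,0.3],[0,0,-0.008,0,0,-0.06,0.3],[0,0,-0.008,0,0,-0.06,0.3],[0,0,-0.008,0,0,-0.06,0.3],[0,0,-0.008,0,0,-0.06,0.3],[0,0,-0.008,0,0,-0.06,0.3]]'; python3 -c "
from h import *
s=bot.get_state();print(s['wrist_torque'],s['qpos'][5])"
```

```text
t: 10.45
ee_pos: [0.4631, 0.2616, 0.0931]
orientation: [-0.079, -3.14, -0.001]
contact_force: [-2.6, -0.4, 3.7]
width: 0.0595
grasp_force: 32.9
[-0.1942669   0.27944327 -0.10859695] -1.089283158476284
```

```bash
python3 -m jog '[[0,0,-0.025,0,0,-0.03,0.3],[0,0,-0.015,0,0,-0.05,0.3],[0,0,-0.01,0,0,-0.05,0.3],[0,0,-0.01,0,0,-0.05,0.3],[0,0,-0.01,0,0,-0.05,0.3],[0,0,-0.01,0,0,-0.05,0.3]]'; python3 -c "
from h import *
s=bot.get_state();print(s['wrist_torque'],s['qpos'][5])"
```

```text
t: 10.95
ee_pos: [0.4629, 0.2613, 0.0937]
orientation: [0.359, -3.12, -0.0]
contact_force: [-1.2, -1.0, 2.1]
width: 0.0595
grasp_force: 32.8
[-0.14978473  0.27960793 -0.08074494] -1.368846421468221
```

```bash
python3 -m jog '[[0,0,-0.012,0,0,-0.06,0.3],[0,0,-0.01,0,0,-0.06,0.3],[0,0,-0.01,0,0,-0.06,0.3],[0,0,-0.01,0,0,-0.06,0.3],[0,0,-0.01,0,0,-0.06,0.3],[0,0,-0.01,0,0,-0.06,0.3]]'; python3 -c "
from h import *
s=bot.get_state();print(s['wrist_torque'],s['qpos'][5])"
```

```text
t: 11.45
ee_pos: [0.4629, 0.2612, 0.0943]
orientation: [0.913, -3.005, -0.0]
contact_force: [-2.4, -1.5, 2.6]
width: 0.0595
grasp_force: 32.8
[-0.25985505  0.30762366 -0.13334207] -1.7292844568773476
```

Steady: about 1.6 mm per radian. Continuing at that rate.

```bash
python3 -m jog '[[0,0,-0.016,0,0,-0.06,0.3],[0,0,-0.011,0,0,-0.06,0.3],[0,0,-0.011,0,0,-0.06,0.3],[0,0,-0.011,0,0,-0.06,0.3],[0,0,-0.011,0,0,-0.06,0.3],[0,0,-0.011,0,0,-0.06,0.3],[0,0,-0.011,0,0,-0.06,0.3],[0,0,-0.011,0,0,-0.06,0.3]]'; python3 -c "
from h import *
s=bot.get_state();print(s['wrist_torque'],s['qpos'][5])"
```

```text
t: 12.12
ee_pos: [0.4632, 0.2616, 0.0953]
orientation: [-1.601, 2.703, 0.002]
contact_force: [-2.1, 0.8, 2.2]
width: 0.0595
grasp_force: 32.8
[ 0.06326578  0.37982701 -0.07387795] -2.2092837728167005
```

```bash
python3 -m jog '[[0,0,-0.014,0,0,-0.06,0.3],[0,0,-0.01,0,0,-0.06,0.3],[0,0,-0.01,0,0,-0.06,0.3],[0,0,-0.01,0,0,-0.06,0.3],[0,0,-0.01,0,0,-0.06,0.3],[0,0,-0.01,0,0,-0.06,0.3],[0,0,-0.01,0,0,-0.06,0.3],[0,0,-0.01,0,0,-0.06,0.3]]'; python3 -c "
from h import *
s=bot.get_state();print(s['wrist_torque'],s['qpos'][5])"
```

```text
t: 12.78
ee_pos: [0.463, 0.2618, 0.0962]
orientation: [-2.197, 2.245, 0.002]
contact_force: [-2.6, -0.3, 3.7]
width: 0.0594
grasp_force: 32.8
[-0.02376501  0.39433384 -0.09316343] -2.6892544633203403
```

```bash
python3 -m jog '[[0,0,-0.015,0,0,0,0.36],[0,0,0,0,0,0,0.39],[0,0,0,0,0,0,0.4],[0,0,0,0,0,0,0.41],[0,0,0,0,0,0,0.43],[0,0,0,0,0,0,0.47],[0,0,0,0,0,0,0.55],[0,0,0,0,0,0,0.65],[0,0,0,0,0,0,0.65]]'; python3 -m jog '[[0,0,0,0,0,0.12,0.65],[0,0,0,0,0,0.12,0.65],[0,0,0,0,0,0.12,0.65],[0,0,0,0,0,0.12,0.65],[0,0,0,0,0,0.12,0.65],[0,0,0,0,0,0.12,0.65],[0,0,0,0,0,0.12,0.65],[0,0,0,0,0,0.12,0.65],[0,0,0,0,0,0.12,0.65],[0,0,0,0,0,0.12,0.65],[0,0,0,0,0,0.12,0.65],[0,0,0,0,0,0.12,0.65],[0,0,0,0,0,0.12,0.65],[0,0,0,0,0,0.12,0.65],[0,0,0,0,0,0.12,0.65],[0,0,0,0,0,0.12,0.65],[0,0,0,0,0,0.12,0.65]]';python3 -m jog '[[0,0,0,0,0,0.12,0.65],[0,0,0,0,0,0.12,0.65],[0,0,0,0,0,0.12,0.65],[0,0,0,0,0,0.12,0.65],[0,0,0,0,0,0.12,0.65],[0,0,0,0,0,0.12,0.65],[0,0,0,0,0,0.12,0.65],[0,0,0,0,0,0.12,0.65],[0,0,0,0,0,0.12,0.65],[0,0,0,0,0,0.12,0.65],[0,0,0,0,0,0.12,0.65],[0,0,0,0,0,0.12,0.65],[0,0,0,0,0,0.12,0.65],[0,0,0,0,0,0.12,0.65],[0,0,0,0,0,0.12,0.65],[0,0,0,0,0,0.12,0.65],[0,0,0,0,0,0.12,0.65],[0,0,0,0,0,0,0.65]]'
python3 - <<'E'
from h import *
grab('wrist','w3'); grab('scene','s3'); P,im,d=fcloud('w3'); Z=P[...,2]
m=np.zeros(d.shape,bool); m[190:325,240:400]=1
mk=m&(Z>.119)&(Z<.145)&(np.hypot(P[...,0]-.4632,P[...,1]-.261)<.034)
q=P[mk]; print(len(q),(q.min(0)+q.max(0))/2,np.ptp(q,0),np.median(q[:,2]))
from numpy.linalg import lstsq
r=q[q[:,2]>np.percentile(q[:,2],40)];print('tilt',lstsq(np.c_[r[:,:2],np.ones(len(r))],r[:,2],rcond=None)[0])
delta([.463,.2616,.096])
cv2.imwrite('pics/w3c.png',cv2.resize(im[100:400,150:490][:,:,::-1],None,fx=2,fy=2))
E
```

```text
t: 13.53
ee_pos: [0.4634, 0.2613, 0.096]
orientation: [-2.195, 2.248, 0.0]
contact_force: [-0.8, 0.1, -0.0]
width: 0.0706
grasp_force: 0.0
t: 14.95
ee_pos: [0.4634, 0.2612, 0.0961]
orientation: [0.775, 3.044, 0.0]
contact_force: [-0.5, -0.0, -0.8]
width: 0.0705
grasp_force: 0.0
t: 16.45
ee_pos: [0.4634, 0.2612, 0.0961]
orientation: [-2.998, -0.938, -0.0]
contact_force: [0.1, -0.1, -1.4]
width: 0.0704
grasp_force: 0.0
13094 [0.46580534 0.2622947  0.12674715] [0.05849371 0.0600767  0.01549408] 0.13182228662751216
tilt [-0.01191979 -0.00444006  0.13903336]
R [[0.819, 0.574, 0.0], [0.574, -0.819, 0.0], [0.0, -0.0, -1.0]] q [0.431 0.305 1.948 0.    0.888 1.39 ] p [0.4634 0.2612 0.0961] F [-0.  -0.5 -1.1]
tool cm [-0.01 -0.05  0.01]
```

View pics/w3c.png

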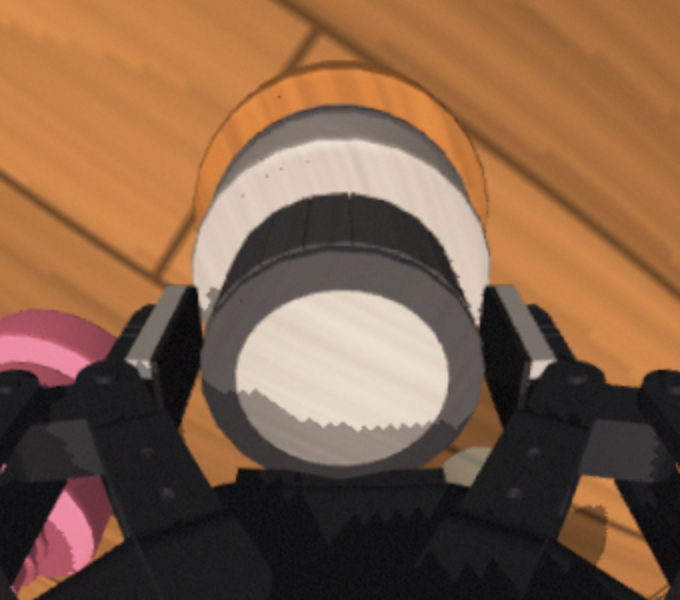

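The cap is centred (crop x 203 to 483), level, and has risen about 6 mm. I'll regrip slowly.

```bash
python3 -m jog '[[0,0,0,0,0,0,0.58],[0,0,0,0,0,0,0.53],[0,0,0,0,0,0,0.49],[0,0,0,0,0,0,0.46],[0,0,0,0,0,0,0.445],[0,0,0,0,0,0,0.435],[0,0,0,0,0,0,0.43],[0,0,0,0,0,0,0.425],[0,0,0,0,0,0,0.42],[0,0,0,0,0,0,0.415],[0,0,0,0,0,0,0.41]]' 20; python3 -m jog '[[0,0,0,0,0,0,0.405],[0,0,0,0,0,0,0.40],[0,0,0,0,0,0,0.395],[0,0,0,0,0,0,0.39],[0,0,0,0,0,0,0.37],[0,0,0,0,0,0,0.35]]' 30
```

```text
t: 17.47
ee_pos: [0.4635, 0.2611, 0.0962]
orientation: [2.997, 0.942, 0.0]
contact_force: [0.9, -0.6, 1.1]
width: 0.0604
grasp_force: 4.2
t: 17.97
ee_pos: [0.4636, 0.2611, 0.0962]
orientation: [2.997, 0.942, 0.001]
contact_force: [0.1, -2.3, 1.9]
width: 0.0596
grasp_force: 32.0
```

```bash
python3 -m jog '[[0,0,-0.006,0,0,-0.06,0.3],[0,0,-0.007,0,0,-0.06,0.3],[0,0,-0.007,0,0,-0.06,0.3],[0,0,-0.007,0,0,-0.06,0.3],[0,0,-0.007,0,0,-0.06,0.3],[0,0,-0.007,0,0,-0.06,0.3],[0,0,-0.007,0,0,-0.06,0.3],[0,0,-0.007,0,0,-0.06,0.3]]'; python3 -c "
from h import *
s=bot.get_state();print(s['wrist_torque'],s['qpos'][5])"
```

```text
t: 18.63
ee_pos: [0.4633, 0.2615, 0.0971]
orientation: [-2.685, -1.629, -0.0]
contact_force: [-1.0, -1.2, 5.0]
width: 0.0594
grasp_force: 32.1
[-0.21619155  0.13307877 -0.28979577] 0.9111548469328921
```

```bash
python3 -m jog '[[0,0,-0.03,0,0,-0.03,0.3],[0,0,-0.015,0,0,-0.06,0.3],[0,0,-0.01,0,0,-0.06,0.3],[0,0,-0.01,0,0,-0.06,0.3],[0,0,-0.01,0,0,-0.06,0.3],[0,0,-0.01,0,0,-0.06,0.3],[0,0,-0.01,0,0,-0.06,0.3]]'; python3 -c "
from h import *
s=bot.get_state();print(s['wrist_torque'],s['qpos'][5])"
```

```text
t: 19.22
ee_pos: [0.4632, 0.2617, 0.0979]
orientation: [-2.318, -2.118, -0.001]
contact_force: [-1.0, -0.3, 3.7]
width: 0.0599
grasp_force: 32.0
[-0.09650983  0.18143582 -0.2076664 ] 0.5209678891653979
```

```bash
python3 -m jog '[[0,0,-0.02,0,0,-0.06,0.3],[0,0,-0.011,0,0,-0.06,0.3],[0,0,-0.011,0,0,-0.06,0.3],[0,0,-0.011,0,0,-0.06,0.3],[0,0,-0.011,0,0,-0.06,0.3],[0,0,-0.011,0,0,-0.06,0.3],[0,0,-0.011,0,0,-0.06,0.3],[0,0,-0.011,0,0,-0.06,0.3]]'; python3 -c "
from h import *
s=bot.get_state();print(s['wrist_torque'],s['qpos'][5])"
```

```text
t: 19.88
ee_pos: [0.4631, 0.2618, 0.0989]
orientation: [-1.748, -2.609, -0.001]
contact_force: [-1.6, 0.4, 4.1]
width: 0.0598
grasp_force: 32.1
[-0.03744695  0.25278356 -0.10898628] 0.04085452887807276
```

```bash
python3 -m jog '[[0,0,-0.02,0,0,-0.06,0.3],[0,0,-0.011,0,0,-0.06,0.3],[0,0,-0.011,0,0,-0.06,0.3],[0,0,-0.011,0,0,-0.06,0.3],[0,0,-0.011,0,0,-0.06,0.3],[0,0,-0.011,0,0,-0.06,0.3],[0,0,-0.011,0,0,-0.06,0.3],[0,0,-0.011,0,0,-0.06,0.3]]'; python3 -c "
from h import *
s=bot.get_state();print(s['wrist_torque'],s['qpos'][5])"
```

```text
t: 20.55
ee_pos: [0.4627, 0.2616, 0.0998]
orientation: [-1.078, -2.949, -0.0]
contact_force: [-1.7, -0.8, 4.4]
width: 0.0595
grasp_force: 32.1
[-0.17222788  0.35367937 -0.13826133] -0.43926215823021025
```

```bash
python3 -m jog '[[0,0,-0.02,0,0,-0.06,0.3],[0,0,-0.011,0,0,-0.06,0.3],[0,0,-0.011,0,0,-0.06,0.3],[0,0,-0.011,0,0,-0.06,0.3],[0,0,-0.011,0,0,-0.06,0.3],[0,0,-0.011,0,0,-0.06,0.3],[0,0,-0.011,0,0,-0.06,0.3],[0,0,-0.011,0,0,-0.06,0.3]]'; python3 -c "
from h import *
s=bot.get_state();print(s['wrist_torque'],s['qpos'][5])"
```

```text
t: 21.22
ee_pos: [0.4625, 0.2614, 0.1006]
orientation: [-0.346, -3.12, 0.0]
contact_force: [-2.1, -1.2, 3.9]
width: 0.0597
grasp_force: 32.1
[-0.18830895  0.38498137 -0.12498474] -0.9191566960117535
```

```bash
python3 -m jog '[[0,0,-0.015,0,0,-0.06,0.3],[0,0,-0.011,0,0,-0.06,0.3],[0,0,-0.011,0,0,-0.06,0.3],[0,0,-0.011,0,0,-0.06,0.3],[0,0,-0.011,0,0,-0.06,0.3],[0,0,-0.011,0,0,-0.06,0.3],[0,0,-0.011,0,0,-0.06,0.3],[0,0,-0.011,0,0,-0.06,0.3]]'; python3 -c "
from h import *
s=bot.get_state();print(s['wrist_torque'],s['qpos'][5])"
```

```text
t: 21.88
ee_pos: [0.4621, 0.2612, 0.1015]
orientation: [0.406, -3.112, -0.0]
contact_force: [-4.0, -0.9, 6.4]
width: 0.0598
grasp_force: 32.3
[-0.33840597  0.61647077 -0.16118528] -1.3990820722983675
```

```bash
python3 -m jog '[[0,0,-0.04,0,0,-0.01,0.3],[0,0,-0.03,0,0,-0.03,0.3],[0,0,-0.01,0,0,-0.05,0.3],[0,0,-0.011,0,0,-0.06,0.3],[0,0,-0.011,0,0,-0.06,0.3]]'; python3 -c "
from h import *
s=bot.get_state();print(s['wrist_torque'],s['qpos'][5])"
```

```text
t: 22.3
ee_pos: [0.4624, 0.2612, 0.1022]
orientation: [0.729, -3.054, -0.001]
contact_force: [-2.3, -1.3, 3.1]
width: 0.0595
grasp_force: 32.0
[-0.15429813  0.3500841  -0.04769319] -1.6084883653016049
```

```bash
python3 -m jog '[[0,0,-0.02,0,0,-0.06,0.3],[0,0,-0.011,0,0,-0.06,0.3],[0,0,-0.011,0,0,-0.06,0.3],[0,0,-0.011,0,0,-0.06,0.3],[0,0,-0.011,0,0,-0.06,0.3],[0,0,-0.011,0,0,-0.06,0.3]]'; python3 -c "
from h import *
s=bot.get_state();print(s['wrist_torque'],s['qpos'][5])"
```

```text
t: 22.8
ee_pos: [0.4623, 0.2611, 0.1029]
orientation: [1.264, -2.874, -0.001]
contact_force: [-2.0, -1.2, 2.3]
width: 0.0597
grasp_force: 32.0
[-0.21779513  0.36419603 -0.09883972] -1.9684448339208311
```

```bash
python3 -m jog '[[0,0,-0.03,0,0,-0.03,0.3],[0,0,-0.03,0,0,-0.03,0.3],[0,0,-0.03,0,0,-0.03,0.3],[0,0,-0.02,0,0,-0.03,0.3],[0,0,0,0,0,0,0.3]]'; python3 -c "
from h import *
s=bot.get_state();print(s['wrist_torque'],s['qpos'][5])"; python3 -m jog '[[0,0,-0.03,0,0,-0.02,0.3],[0,0,-0.03,0,0,-0.02,0.3],[0,0,0,0,0,0,0.3]]'
```

```text
t: 23.22
ee_pos: [0.4629, 0.2612, 0.1036]
orientation: [1.432, -2.795, -0.001]
contact_force: [0.5, -0.4, -0.7]
width: 0.0598
grasp_force: 32.5
[-0.0728982  -0.0130827  -0.03022577] -2.086457254056539
t: 23.47
ee_pos: [0.4633, 0.2613, 0.1047]
orientation: [1.489, -2.766, -0.0]
contact_force: [0.6, 0.0, -0.7]
width: 0.0597
grasp_force: 32.6
```

```bash
python3 -m jog '[[0,0,-0.04,0,0,-0.03,0.3],[0,0,-0.04,0,0,-0.03,0.3],[0,0,-0.04,0,0,-0.03,0.3],[0,0,0,0,0,-0.03,0.3]]'; python3 -c "
from h import *
s=bot.get_state();print(s['wrist_torque'],s['qpos'][5])"
```

```text
t: 23.8
ee_pos: [0.4634, 0.2613, 0.1061]
orientation: [-1.653, 2.671, 0.0]
contact_force: [1.0, -0.3, -1.4]
width: 0.0593
grasp_force: 32.6
[0.03478833 0.06688209 0.06989933] -2.2478033758090183
```

```bash
python3 -m jog '[[0,0,-0.06,0,0,0,0.3],[0,0,-0.06,0,0,0,0.3],[0,0,-0.06,0,0,0,0.3],[0,0,-0.06,0,0,0,0.3]]'; python3 -m jog '[[0,0,-0.08,0,0,0,0.3],[0,0,-0.08,0,0,0,0.3],[0,0,-0.08,0,0,0,0.3],[0,0,-0.08,0,0,0,0.3]]'
```

```text
t: 24.13
ee_pos: [0.4634, 0.2612, 0.1085]
orientation: [-1.651, 2.673, 0.0]
contact_force: [-0.3, -0.5, -1.0]
width: 0.0594
grasp_force: 32.6
t: 24.47
ee_pos: [0.4634, 0.2612, 0.1118]
orientation: [-1.652, 2.672, -0.0]
contact_force: [-0.5, -0.1, -1.1]
width: 0.0594
grasp_force: 32.6
```

```bash
python3 -m jog '[[0,0,-0.15,0,0,0,0.3],[0,0,-0.3,0,0,0,0.3],[0,0,-0.4,0,0,0,0.3],[0,0,-0.5,0,0,0,0.3],[0,0,-0.8,0,0,0,0.3],[0,0,-1,0,0,0,0.3],[0,0,-1,0,0,0.08,0.3],[0,0,-1,0,0,0.1,0.3],[0,0,-1,0,0,0.1,0.3],[0,0,-1,0,0,0.1,0.3],[0,0,-1,0,0,0.1,0.3],[0,0,-0.5,0,0,0.1,0.3],[0,0,0,0,0,0.1,0.3],[0,0,0,0,0,0,0.3]]'; python3 - <<'E'
from h import *
delta([.508,-.0265,.2])
im,d,ci=grab('scene','s4'); cv2.imwrite('pics/s4c.png',cv2.resize(im[60:260,240:480][:,:,::-1],None,fx=3,fy=3))
E
```

```text
t: 25.63
ee_pos: [0.4641, 0.2615, 0.2]
orientation: [-0.663, 3.068, 0.001]
contact_force: [0.2, 0.4, -2.0]
width: 0.0596
grasp_force: 32.6
R [[-0.911, -0.413, 0.003], [-0.413, 0.911, 0.001], [-0.003, 0.0, -1.0]] q [ 0.431  0.163  1.881  0.     1.095 -1.565] p [0.4641 0.2615 0.2   ] F [ 0.2  0.4 -2. ]
tool cm [ 7.890e+00 -2.805e+01 -2.000e-02]
```

View pics/s4c.png

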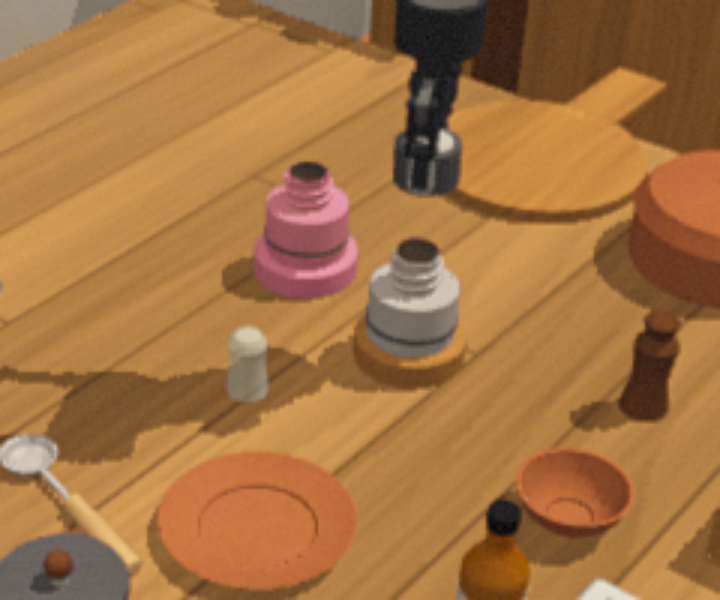

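The crop shows the bare neck of the canister and the cap held upright at (427,165). The plate is at (258,518), and the other things are where they were. Moving to the plate.

```bash
python3 -m jog '[[0.2,-0.7,0,0,0,0,0.3],[0.4,-1.4,0,0,0,0,0.3],[0.5,-1.8,0,0,0,0,0.3],[0.5,-1.8,0,0,0,0,0.3],[0.5,-1.8,0,0,0,0,0.3],[0.5,-1.8,0,0,0,0,0.3],[0.5,-1.8,0,0,0,0,0.3],[0.5,-1.8,0,0,0,0,0.3],[0.5,-1.8,0,0,0,0,0.3],[0.5,-1.8,0,0,0,0,0.3],[0.5,-1.8,0,0,0,0,0.3],[0.5,-1.8,0,0,0,0,0.3],[0.5,-1.8,0,0,0,0,0.3],[0.5,-1.8,0,0,0,0,0.3],[0.5,-1.7,0,0,0,0,0.3],[0.5,-1.7,0,0,0,0,0.3],[0.5,-1.7,0,0,0,0,0.3],[0.1,-0.7,0,0,0,0,0.3],[0,0,0,0,0,0,0.3]]'; python3 - <<'E'
from h import *
delta([.508,-.0265,.008])
grab('wrist','w5'); P,im,d=fcloud('w5')
hsv=cv2.cvtColor(im,cv2.COLOR_RGB2HSV); Z=P[...,2]
mk=(hsv[...,0]<13)&(hsv[...,1]>120)&(Z<.03)&(Z>.002)&(np.hypot(P[...,0]-.508,P[...,1]+.0265)<.11)&(d>0)
q=P[mk]; print(len(q),q.min(0),q.max(0)); r=q[q[:,2]>.0165]; print(len(r),circ(r))
k=(Z>.2)&(Z<.245)&(np.hypot(P[...,0]-.508,P[...,1]+.0265)<.04); print('cap',np.percentile(P[k],[2,50,98],axis=0))
E
```

```text
t: 27.27
ee_pos: [0.5111, -0.0429, 0.1982]
orientation: [0.664, -3.071, 0.001]
contact_force: [-0.2, 0.5, -1.4]
width: 0.0594
grasp_force: 32.8
R [[-0.911, -0.413, 0.0], [-0.413, 0.911, -0.0], [0.0, -0.0, -1.0]] q [-0.168  0.128  1.925 -0.     1.088 -2.165] p [ 0.5111 -0.0429  0.1982] F [-0.2  0.5 -1.4]
tool cm [-0.39  1.62 19.02]
14222 [ 0.42489012 -0.11082694  0.0020286 ] [0.58059714 0.05781182 0.01943976]
815 (array([ 0.50928989, -0.02644702]), np.float64(0.08214413887060175))
cap [[ 0.48101456 -0.06370052  0.20732692]
 [ 0.5003546  -0.04122522  0.23360772]
 [ 0.53406381 -0.01162046  0.23899525]]
```

```bash
python3 -m jog '[[-0.25,0.8,0.5,0,0,0,0.3],[-0.24,0.78,1,0,0,0,0.3],[0,0,1.5,0,0,0,0.3],[0,0,1.5,0,0,0,0.3],[0,0,1.5,0,0,0,0.3],[0,0,1.5,0,0,0,0.3],[0,0,1.5,0,0,0,0.3],[0,0,1.5,0,0,0,0.3],[0,0,1.5,0,0,0,0.3],[0,0,1.5,0,0,0,0.3],[0,0,1.5,0,0,0,0.3],[0,0,1,0,0,0,0.3],[0,0,0.8,0,0,0,0.3],[0,0,0.6,0,0,0,0.3],[0,0,0.4,0,0,0,0.3],[0,0,0.2,0,0,0,0.3],[0,0,0,0,0,0,0.3]]'; python3 -m jog '[[0,0,0.1,0,0,0,0.3],[0,0,0.05,0,0,0,0.3],[0,0,0.05,0,0,0,0.3],[0,0,0,0,0,0,0.3]]'
```

```text
t: 28.73
ee_pos: [0.509, -0.0248, 0.0181]
orientation: [-0.666, 3.07, 0.0]
contact_force: [-0.7, 0.0, -0.8]
width: 0.0598
grasp_force: 32.8
t: 29.07
ee_pos: [0.5092, -0.025, 0.0165]
orientation: [-0.665, 3.07, -0.0]
contact_force: [0.1, 0.4, -1.1]
width: 0.0594
grasp_force: 32.8
```

```bash
python3 -m jog '[[0,0,0.1,0,0,0,0.3],[0,0,0.1,0,0,0,0.3],[0,0,0.1,0,0,0,0.3],[0,0,0.1,0,0,0,0.3],[0,0,0.05,0,0,0,0.3],[0,0,0,0,0,0,0.3]]';python3 -m jog '[[0,0,0.05,0,0,0,0.3],[0,0,0.05,0,0,0,0.3],[0,0,0.05,0,0,0,0.3],[0,0,0.03,0,0,0,0.3],[0,0,0,0,0,0,0.3]]'
```

```text
t: 29.57
ee_pos: [0.5087, -0.0248, 0.0115]
orientation: [0.666, -3.07, -0.0]
contact_force: [-0.1, 0.4, -2.0]
width: 0.0595
grasp_force: 32.8
t: 29.98
ee_pos: [0.5088, -0.0249, 0.0098]
orientation: [0.666, -3.07, -0.0]
contact_force: [-0.8, -0.6, -1.8]
width: 0.0597
grasp_force: 32.8
```

```bash
python3 -m jog '[[0,0,0.04,0,0,0,0.3],[0,0,0.04,0,0,0,0.3],[0,0,0.04,0,0,0,0.3],[0,0,0,0,0,0,0.3]]';python3 -m jog '[[0,0,0.04,0,0,0,0.3],[0,0,0.04,0,0,0,0.3],[0,0,0.04,0,0,0,0.3],[0,0,0,0,0,0,0.3]]'
```

```text
t: 30.32
ee_pos: [0.5088, -0.0249, 0.0086]
orientation: [0.666, -3.07, -0.0]
contact_force: [0.7, -0.1, -1.9]
width: 0.0594
grasp_force: 32.8
t: 30.65
ee_pos: [0.5088, -0.0249, 0.0074]
orientation: [0.666, -3.07, -0.0]
contact_force: [-0.3, 0.7, -1.5]
width: 0.0597
grasp_force: 32.8
```

```bash
python3 -m jog '[[0,0,0.04,0,0,0,0.3],[0,0,0.03,0,0,0,0.3],[0,0,0.03,0,0,0,0.3],[0,0,0,0,0,0,0.3]]'
```

```text
t: 30.98
ee_pos: [0.509, -0.0248, 0.007]
orientation: [0.666, -3.07, -0.0]
contact_force: [-0.3, 0.6, 4.4]
width: 0.0595
grasp_force: 33.3
```

```bash
python3 -c "
from h import *
grab('wrist','w6');P,im,d=fcloud('w6');Z=P[...,2];q=P[(np.hypot(P[...,0]-.509,P[...,1]+.025)<.02)&(Z>.03)&(Z<.06)];print(np.median(q,0))
f=P[(np.hypot(P[...,0]-.509,P[...,1]+.025)<.044)&(Z<.015)&(d>0)];print('floor',np.percentile(f[:,2],[10,50,90]))"
```

```text
[ 0.50750545 -0.0257059   0.04286923]
floor [0.0031481  0.00395607 0.00540194]
```

Contact: the cap has touched down at 4.4 N upward. I'll release slowly and retreat.

```bash
python3 -m jog '[[0,0,-0.03,0,0,0,0.36],[0,0,0,0,0,0,0.39],[0,0,0,0,0,0,0.41],[0,0,0,0,0,0,0.43],[0,0,0,0,0,0,0.47],[0,0,0,0,0,0,0.55],[0,0,0,0,0,0,0.65],[0,0,0,0,0,0,0.7],[0,0,0,0,0,0,0.7]]'; python3 -m jog '[[0,0,-0.3,0,0,0,0.7],[0,0,-0.6,0,0,0,0.7],[0,0,-1,0,0,0,0.7],[0,0,-1.5,0,0,0,0.7],[0,0,-1.5,0,0,0,0.7],[0,0,-1.5,0,0,0,0.7],[0,0,-1.5,0,0,0,0.7],[0,0,-1.5,0,0,0,0.7],[0,0,-1.5,0,0,0,0.7],[0,0,-1.5,0,0,0,0.7],[0,0,-1.5,0,0,0,0.7],[0,0,-1,0,0,0,0.7],[0,0,0,0,0,0,0.7],[0,0,0,0,0,0,0.7]]'
python3 - <<'E'
from h import *
grab('wrist','w7');P,im,d=fcloud('w7');Z=P[...,2];cv2.imwrite('pics/w7.png',im[:,:,::-1])
q=P[(np.hypot(P[...,0]-.509,P[...,1]+.025)<.05)&(Z>.035)&(Z<.06)];print(np.median(q,0),(q.min(0)+q.max(0))/2,np.ptp(q,0))
r=P[(np.hypot(P[...,0]-.509,P[...,1]+.0265)<.1)&(Z>.016)&(Z<.022)&(np.hypot(P[...,0]-.509,P[...,1]+.0265)>.06)];print(circ(r))
E
```

```text
t: 31.78
ee_pos: [0.5089, -0.0249, 0.0067]
orientation: [0.666, -3.07, 0.0]
contact_force: [0.1, 0.4, 0.2]
width: 0.0726
grasp_force: 0.0
t: 32.95
ee_pos: [0.5094, -0.0249, 0.1568]
orientation: [-0.666, 3.068, -0.001]
contact_force: [-0.1, -1.1, 0.0]
width: 0.0726
grasp_force: 0.0
[ 0.50754986 -0.02507781  0.04218128] [ 0.50905368 -0.02441128  0.04007466] [0.06066445 0.05996119 0.00996178]
(array([ 0.50906249, -0.02651976]), np.float64(0.08177055432520478))
```

View pics/w7.png

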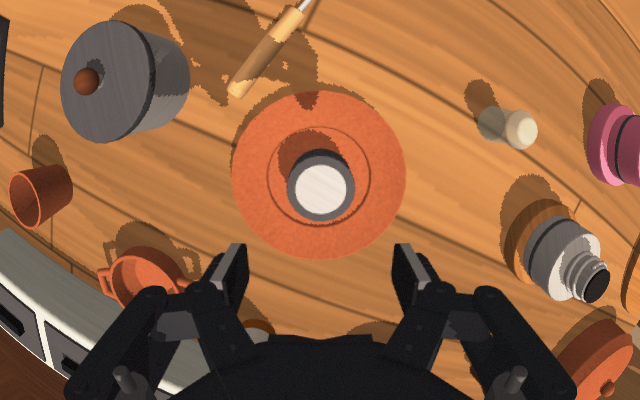

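The cap stands upright in the plate at (320,188), about 2 mm from the plate's centre. The fingers are clear and the canister at (565,262) is open.

```bash
python3 -c "
from bench import sign_off
print(sign_off())"
```

```text
the job is handed in; nothing more can be done
None
```

I unscrewed the cap from the steel canister and set it right way up on the clay plate, about 2 mm from the centre, then let go and handed the job in at about 33 s; sign-off gave no verdict.

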